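Rack the eggs and cover them

TASK

Put the loose eggs away after class: set every egg on the table lying lengthwise into a pocket of the two wooden egg racks, one egg to a pocket (any pocket will do), letting go no more than a finger's breadth or two above where it will lie. Then close both racks, each with one board taken from the stack of cover boards and laid flat and central on the rack's two end blocks, between the end lips. Leave the spare boards lying on the stack and do not disturb the timer or the scraper.

Things in the scene. Friction and masses are not known exactly. Their poses are not given: they have to be found in the camera images.
- rack_a: fixed low egg rack of pale wood, 264 long (its x) x 78 wide (y); origin at the centre of its underside, z up. Middle: a 24 mm thick plank with three pockets in a row along x. At each end a block 24 mm thick along x, flat top 58 mm above the table, with an end lip 6 mm thick rising 9 mm higher at the outer edge; the lips are 252 mm apart inside
- rack_a_pocket1 (a point): centre of the mouth of pocket 1 of rack_a, 24 mm above the table; axes as rack_a's. The pocket is 63 (x) x 50 (y) mm and 16 deep; an egg lies in it along x, its centre 30 mm above the table
- rack_a_pocket2 (a point): centre of the mouth of pocket 2 of rack_a, 24 mm above the table; axes as rack_a's. The pocket is 63 (x) x 50 (y) mm and 16 deep; an egg lies in it along x, its centre 30 mm above the table
- rack_a_pocket3 (a point): centre of the mouth of pocket 3 of rack_a, 24 mm above the table; axes as rack_a's. The pocket is 63 (x) x 50 (y) mm and 16 deep; an egg lies in it along x, its centre 30 mm above the table
- rack_a_seat (a point): point over the middle of rack_a, level with its block tops (58 mm above the table), where the centre of a seated cover board's underside belongs, the board's x along the rack's; axes as rack_a's
- rack_b: fixed low egg rack of pale wood, 264 long (its x) x 78 wide (y); origin at the centre of its underside, z up. Middle: a 24 mm thick plank with three pockets in a row along x. At each end a block 24 mm thick along x, flat top 58 mm above the table, with an end lip 6 mm thick rising 9 mm higher at the outer edge; the lips are 252 mm apart inside
- rack_b_pocket1 (a point): centre of the mouth of pocket 1 of rack_b, 24 mm above the table; axes as rack_b's. The pocket is 63 (x) x 50 (y) mm and 16 deep; an egg lies in it along x, its centre 30 mm above the table
- rack_b_pocket2 (a point): centre of the mouth of pocket 2 of rack_b, 24 mm above the table; axes as rack_b's. The pocket is 63 (x) x 50 (y) mm and 16 deep; an egg lies in it along x, its centre 30 mm above the table
- rack_b_pocket3 (a point): centre of the mouth of pocket 3 of rack_b, 24 mm above the table; axes as rack_b's. The pocket is 63 (x) x 50 (y) mm and 16 deep; an egg lies in it along x, its centre 30 mm above the table
- rack_b_seat (a point): point over the middle of rack_b, level with its block tops (58 mm above the table), where the centre of a seated cover board's underside belongs, the board's x along the rack's; axes as rack_b's
- stack_base: fixed wooden batten 250 (x) x 50 (y) x 12 mm high on which the cover boards lie stacked; origin at the centre of its underside
- board_1: loose plain plywood cover board 244 (x) x 60 (y) x 12 mm thick, 0.11 kg; origin at the centre of its underside; number 1 from below in a stack of four alike, one above the other
- board_2: loose plain plywood cover board 244 (x) x 60 (y) x 12 mm thick, 0.11 kg; origin at the centre of its underside; number 2 from below in a stack of four alike, one above the other
- board_3: loose plain plywood cover board 244 (x) x 60 (y) x 12 mm thick, 0.11 kg; origin at the centre of its underside; number 3 from below in a stack of four alike, one above the other
- board_4: loose plain plywood cover board 244 (x) x 60 (y) x 12 mm thick, 0.11 kg; origin at the centre of its underside; number 4 from below in a stack of four alike, one above the other
- egg_a: loose hen's egg, about 58 mm long (its x axis) and 44 mm thick, 0.06 kg, lying on the table at the start; may be absent. Origin at its centre, inside it, 22 mm above what it lies on. Set rolling, it soon stops
- egg_b: loose hen's egg, about 58 mm long (its x axis) and 44 mm thick, 0.06 kg, lying on the table at the start; may be absent. Origin at its centre, inside it, 22 mm above what it lies on. Set rolling, it soon stops
- egg_c: loose hen's egg, about 58 mm long (its x axis) and 44 mm thick, 0.06 kg, lying on the table at the start; may be absent. Origin at its centre, inside it, 22 mm above what it lies on. Set rolling, it soon stops
- egg_d: loose hen's egg, about 58 mm long (its x axis) and 44 mm thick, 0.06 kg, lying on the table at the start; may be absent. Origin at its centre, inside it, 22 mm above what it lies on. Set rolling, it soon stops
- egg_e: loose hen's egg, about 58 mm long (its x axis) and 44 mm thick, 0.06 kg, lying on the table at the start; may be absent. Origin at its centre, inside it, 22 mm above what it lies on. Set rolling, it soon stops
- egg_f: loose hen's egg, about 58 mm long (its x axis) and 44 mm thick, 0.06 kg, lying on the table at the start; may be absent. Origin at its centre, inside it, 22 mm above what it lies on. Set rolling, it soon stops
- timer: bystander: kitchen timer with a red knob, 66x66x46 mm; origin at the centre of its underside
- orange_scraper: bystander: small orange dough scraper, 34x60x10 mm; origin at the centre of its underside
Mind the look-alikes: they are no part of the job. What is shaped like the egg_f but green or yellow is not meant.

How it is judged:
By the outcome, as a careful person would: the job done as asked, in the order asked, and still so for the second after the job is handed in, with the robot touching nothing.
Of egg_a, egg_b, egg_c, egg_d, egg_e, egg_f only 4 to 6 are there at a start; the rules pass over those that are not, and their reading is None.
At some moment in a run one of egg_a, egg_b, egg_c, egg_d, egg_e, egg_f may be knocked a few centimetres aside while the robot is not near it.
It also fails if it takes over 210 s, if anything falls off the work surface, if the arm or the gripper's body presses on something with over 40 N, if the wrist force passes 120 N, or if a joint passes its speed limit or range.

ROBOT

A 6-joint arm with a two-finger parallel gripper is mounted at the origin on a cart in front of the work surface, level with it; the furniture and walls round the work are solid. World frame = base frame: x ahead of the robot, y to its left, z up, the work surface at z = 0. Lengths are in m, angles in rad, forces in N, time in s.
With the tool pointing down it reaches from about 0.35 to 0.725 m from the base axis. Payload 4.3 kg.
Tool frame: the origin (TCP) lies on the centre line of the jaws, within the pads' length; the fingertips stand ahead of it and the grasp point (between the pads) lies 5 mm behind it (r.tip_reach is the z of the fingertips in the tool frame, in m); z points along the fingers, x is the direction in which the jaws open and shut, and the axes are right-handed (so a half turn about z gives the same grasp; the last joint's range is limited). The gripper opens to 85 mm and grips with 20 to 120 N. Pads are 22 mm wide; open, the fingers measure 114 mm over their backs; the gripper's body (76 mm by 85 mm) begins 54 mm behind the grasp point. The pads swing forward as they close: fully open they stand 13 mm farther back than shut.
Start: joints at [1.026, 0.377, 0.081, 1.274, 0, 1.46], TCP at [0.242, 0.522, 0.245] pointing down, gripper open.
Joint ranges: [-2.72, 2.72], [-0.84, 1.66], [-1.02, 1.22], [-1.77, 2.12], [-1.37, 1.28], [-3.14, 3.14]. Speed limits (rad/s): [2.57, 2.57, 3.14, 3.14, 3.14, 3.14].

INTERFACE

Orientations are given as a unit quaternion [x, y, z, w].
In Python, from cell import r, imaging gives the robot as it stands. The module is installed in compiled form; this text tells all that it offers.
- The arm moves only by the tool drive_tool, never from a script. Its argument "moves" is a list of rows, each a list of 3 entries, a list of its own where there are three numbers: the opening, from -1 (shut) to 1 (fully open), so that 0 is half open, then the shift along the world's x, y, z in mm, then the turn, a rotation vector about the world's x, y, z in rad. In form: [[fingers, [tx, ty, tz], [wx, wy, wz]], ...]. A call has 1 to 12 rows; each row is the pose to reach, as a shift and turn from the pose commanded when the call began; what a row does not reach only later rows make up. A row lasts 1/8 s, in which the tool goes at most 62.5 mm and 10.7 degrees, less where a joint would pass 70% of its speed; a pose out of reach is approached as far as the arm can. A call with a gripper value outside its range is refused whole. The fingers move at their own pace and stop on an object; "squeeze" is the grip in N (left out, the last holds). Time passes only in rows, so rows that repeat a pose let the fingers close. It gives the time, the measured TCP pose, the force and the opening at its end, in the units of the state.
- r.sense(): the state, without advancing time (a new reading comes with each control period).
- imaging.get_image(name): name is "side" or "top"; returns a dict with "pixels" (420x560x3 uint8, blue, green, red), "K" (3x3 intrinsics, pixels), "extrinsics" (4x4, takes a point from world to camera coordinates). Camera axes: x right, y down, z forward; pixel columns grow to the right and rows downward; lengths in m; the calibration is good to about 2 mm. A picture is of the moment at which its call begins. There is no depth.
- r.sign_off(): hands the job in, once; it reports no verdict.
The state is a dict: "time_s": time; "qpos": joint angles; "qd": joint speeds; "effort": joint torques, N m; "tool_pos": TCP position; "orientation": TCP orientation; "contact_force": force on the tool from outside, world axes, zero at the start; "moment": the same for the moment, N m; "gripper_width": opening from 0.0 (shut) to 1.0 (fully open).
Only numpy, scipy, OpenCV 4.12 (cv2) and the standard library are available. Lean on these libraries where they do the work, as an engineer would, in place of code of your own. Each camera call takes 0.05 s, during which the arm holds its last target. There are 200 camera calls.

## Working session

There is one attempt and no reset: what is moved stays moved. The work goes in short steps, Python scripts to look and compute and a tool call to move; the robot and the scene stay as the last step left them, time stands still between calls to the robot, and variables do not carry over. Pictures are saved under pics/ and viewed, about 12 in all and at most 16, crops included, and the job is handed in when it is done.

Besides the shell and the picture viewer there is one more tool, called after ">>>" by a JSON object that holds its "fn" and its "kwargs". drive_tool: Moves the arm, as the interface text tells. Its arguments: {"type":"object","properties":{"moves":{"type":"array","items":{"type":"array"}},"squeeze":{"type":"number"}},"required":["moves"]}

```bash
mkdir -p pics
python3 - <<'E'
from cell import r, imaging
import cv2,numpy as np
for n in("top","side"):
    d=imaging.get_image(n); cv2.imwrite(f"pics/{n}0.png",d["pixels"]); np.savez(f"{n}.npz",K=d["K"],E=d["extrinsics"])
    print(n,d["K"].round(1).tolist(),d["extrinsics"].round(3).tolist())
s=r.sense();print(s["time_s"],s["tool_pos"],s["orientation"],s["gripper_width"],r.tip_reach)
E
```

```text
top [[402.9, 0.0, 288.6], [0.0, 402.9, 204.2], [0.0, 0.0, 1.0]] [[-0.018, -1.0, 0.016, 0.016], [-0.998, 0.017, -0.053, 0.518], [0.053, -0.017, -0.998, 1.119], [0.0, 0.0, 0.0, 1.0]]
side [[416.4, 0.0, 275.8], [0.0, 416.4, 208.9], [0.0, 0.0, 1.0]] [[-0.962, -0.273, 0.006, 0.512], [-0.11, 0.365, -0.925, 0.123], [0.25, -0.89, -0.381, 0.946], [0.0, 0.0, 0.0, 1.0]]
0.1 [0.24190853 0.52100114 0.24443706] [ 8.42993075e-01  5.37923585e-01 -8.48161103e-04  4.15837328e-04] 0.9987062694521349 0.014
```

View pics/top0.png

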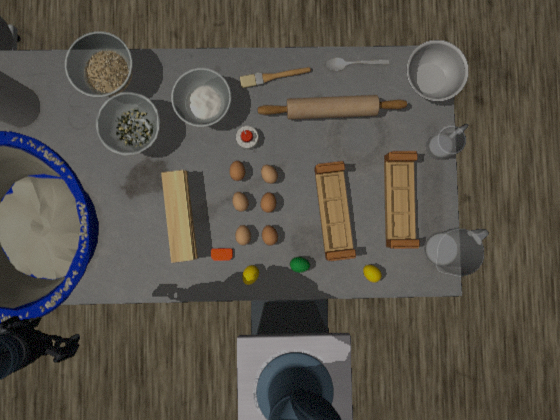

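View pics/side0.png

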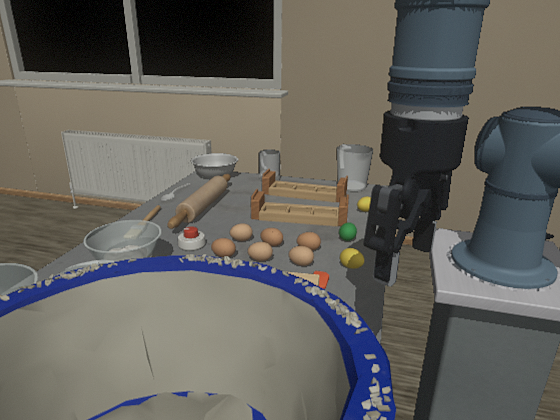

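The top view shows six brown eggs at about (237,171), (269,174), (240,201), (268,202), (243,235) and (269,235). The green (300,264) and yellow (251,274), (373,273) look-alikes are to be left alone. The racks are at (335,210) and (401,200), the stack at (179,216), the timer at (247,137) and the scraper at (222,254).

```bash
cat > h.py <<'E'
import numpy as np, cv2
from cell import r, imaging
def shot(n="top"):
    d=imaging.get_image(n); return d["pixels"],d["K"],d["extrinsics"]
def back(uv,z,K,E):
    uv=np.atleast_2d(uv).astype(float); R=E[:3,:3];c=-R.T@E[:3,3]
    d=(np.linalg.inv(K)@np.c_[uv,np.ones(len(uv))].T).T@R
    return c+d*((z-c[2])/d[:,2])[:,None]
def proj(P,K,E):
    q=(E[:3,:3]@np.atleast_2d(P).T).T+E[:3,3]; q=q@K.T; return q[:,:2]/q[:,2:]
def eggs(img,K,E,box=(215,150,300,250),z=.022,show=None):
    x0,y0,x1,y1=box; s=6
    c=cv2.resize(img[y0:y1,x0:x1],None,fx=s,fy=s,interpolation=cv2.INTER_CUBIC)
    h=cv2.cvtColor(c,cv2.COLOR_BGR2HSV)
    m=((h[...,0]<18)&(h[...,1]>75)&(h[...,2]>50)).astype(np.uint8)
    m=cv2.morphologyEx(m,cv2.MORPH_OPEN,np.ones((9,9)))
    cs,_=cv2.findContours(m,cv2.RETR_EXTERNAL,cv2.CHAIN_APPROX_NONE); out=[]
    for k in cs:
        a=cv2.contourArea(k)/s/s
        if a<100: continue
        e=cv2.fitEllipse(k); hull=k[:,0]
        W=back((hull+.5)/s-.5+[x0,y0],z,K,E)[:,:2]
        (cx,cy),(a1,a2),an=cv2.fitEllipse((W*1e4).astype(np.float32))
        th=np.deg2rad(an+90) if a2>=a1 else np.deg2rad(an)
        th=(th+np.pi/2)%np.pi-np.pi/2
        sat=h[...,1]
        out.append((cx/1e4,cy/1e4,np.rad2deg(th),max(a1,a2)/10,min(a1,a2)/10,a))
        if show: cv2.drawContours(c,[k],-1,(0,255,0),1)
    if show: cv2.imwrite(show,c)
    return out
E
python3 - <<'E'
from h import *
img,K,E=shot()
for e in eggs(img,K,E,show="pics/eggs1.png"): print(np.round(e,3))
cv2.imwrite("pics/racks1.png",cv2.resize(img[145:265,300:430],None,fx=5,fy=5,interpolation=cv2.INTER_CUBIC))
cv2.imwrite("pics/stack1.png",cv2.resize(img[160:270,150:245],None,fx=5,fy=5,interpolation=cv2.INTER_CUBIC))
E
```

```text
[4.33000e-01 6.20000e-02 1.35970e+01 5.59000e+01 4.34590e+01 2.47389e+02]
[4.35000e-01 1.36000e-01 5.59800e+00 5.43800e+01 4.21830e+01 2.34722e+02]
[ 5.24000e-01  6.40000e-02 -5.22900e+00  5.59220e+01  4.38060e+01
  2.46208e+02]
[5.28000e-01 1.42000e-01 2.21310e+01 5.49130e+01 4.22850e+01 2.33944e+02]
[6.04000e-01 6.10000e-02 2.91510e+01 5.56750e+01 4.24600e+01 2.35194e+02]
[6.15000e-01 1.50000e-01 2.00600e+00 5.64490e+01 4.33550e+01 2.43875e+02]
```

View pics/eggs1.png

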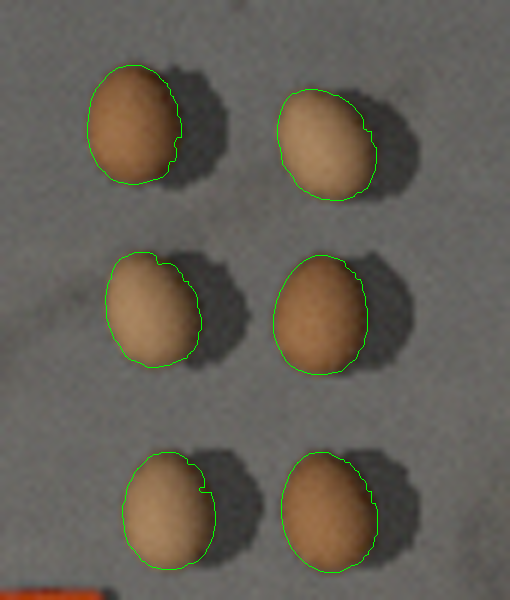

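View pics/racks1.png

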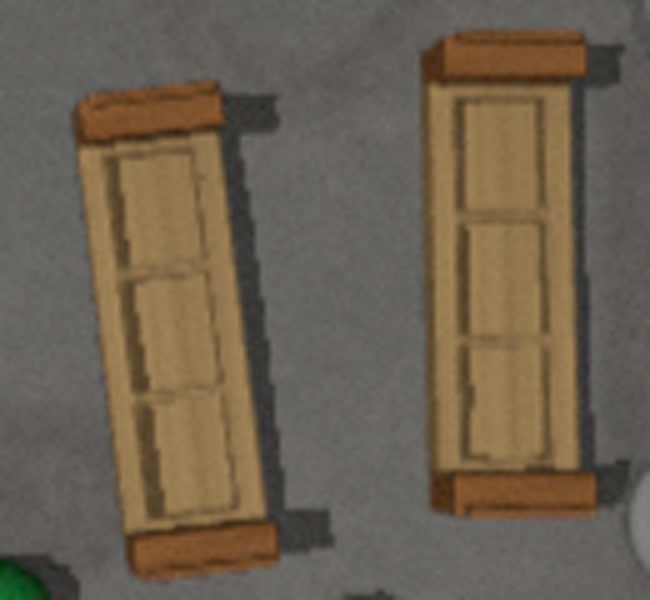

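View pics/stack1.png

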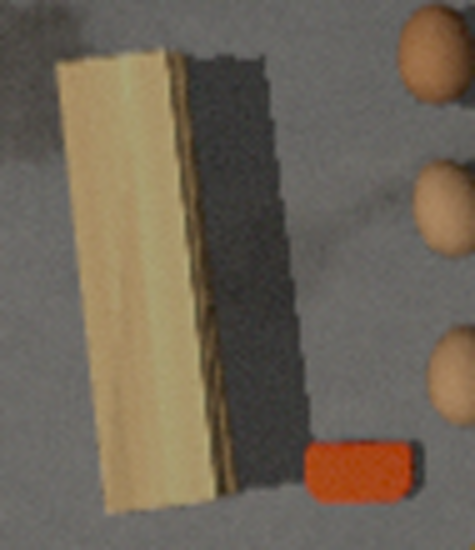

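```bash
cat >> h.py <<'E'
from scipy.optimize import minimize
RACK=[(-.132,.132,-.039,.039,0,.024),(-.132,-.108,-.039,.039,0,.058),(.108,.132,-.039,.039,0,.058),(-.132,-.126,-.039,.039,.058,.067),(.126,.132,-.039,.039,.058,.067)]
STACK=[(-.122,.122,-.03,.03,.012,.060)]
def boxpts(b,p):
    g=np.array([[x,y,z] for x in b[:2] for y in b[2:4] for z in b[4:]]); c,s=np.cos(p[2]),np.sin(p[2])
    return np.c_[p[0]+c*g[:,0]-s*g[:,1],p[1]+s*g[:,0]+c*g[:,1],g[:,2]]
def render(boxes,p,K,E,box,s=5):
    m=np.zeros(((box[3]-box[1])*s,(box[2]-box[0])*s),np.uint8)
    for b in boxes:
        q=(proj(boxpts(b,p),K,E)-box[:2]+.5)*s-.5
        cv2.fillConvexPoly(m,cv2.convexHull(np.round(q*16).astype(np.int32)),255,cv2.LINE_AA,4)
    return m
def fit(img,K,E,boxes,box,p0,show=None,hi=25,smin=75,s=5):
    x0,y0,x1,y1=box
    c=cv2.resize(img[y0:y1,x0:x1],None,fx=s,fy=s,interpolation=cv2.INTER_CUBIC); h=cv2.cvtColor(c,cv2.COLOR_BGR2HSV)
    m=((h[...,0]<hi)&(h[...,1]>smin)).astype(np.uint8)*255
    m=cv2.morphologyEx(m,cv2.MORPH_OPEN,np.ones((7,7)))
    f=lambda p:cv2.absdiff(render(boxes,p,K,E,box),m).sum()/m.sum()
    sim=np.array(p0)+np.vstack([np.zeros(3),np.diag([.01,.01,.05])])
    o=minimize(f,p0,method="Nelder-Mead",options=dict(initial_simplex=sim,xatol=1e-5,fatol=1e-6))
    if show:
        k,_=cv2.findContours(render(boxes,o.x,K,E,box),cv2.RETR_EXTERNAL,cv2.CHAIN_APPROX_NONE)
        cv2.drawContours(c,k,-1,(0,255,0),1)
        for a in(-.07,0,.07):
            q=[[o.x[0]+a*np.cos(o.x[2]),o.x[1]+a*np.sin(o.x[2]),.024]]
            cv2.circle(c,tuple(int(v) for v in ((proj(q,K,E)[0]-box[:2]+.5)*s)),4,(255,0,0),-1)
        cv2.imwrite(show,c)
    return o.x,o.fun
E
python3 - <<'E'
from h import *
img,K,E=shot()
for n,bx,box,uv,a in(("L",RACK,(305,150,366,268),(335,210),.1),("R",RACK,(375,140,428,256),(401,200),0.02),("S",STACK,(150,160,210,270),(179,216),.1)):
    p=back([uv],.03,K,E)[0]
    x,f=fit(img,K,E,bx,box,[p[0],p[1],a],f"pics/fit{n}.png")
    print(n,x.round(4),np.rad2deg(x[2]).round(2),round(f,3))
a=[cv2.imread(f"pics/fit{n}.png") for n in"LRS"];H=max(i.shape[0] for i in a)
cv2.imwrite("pics/fits.png",cv2.resize(np.hstack([cv2.copyMakeBorder(i,0,H-i.shape[0],0,0,0) for i in a]),(780,530)))
E
```

```text
L [ 0.4972 -0.1202  0.0997] 5.71 0.017
R [ 0.5243 -0.3073 -0.0115] -0.66 0.02
S [0.4913 0.3075 0.1137] 6.52 0.043
```

View pics/fits.png

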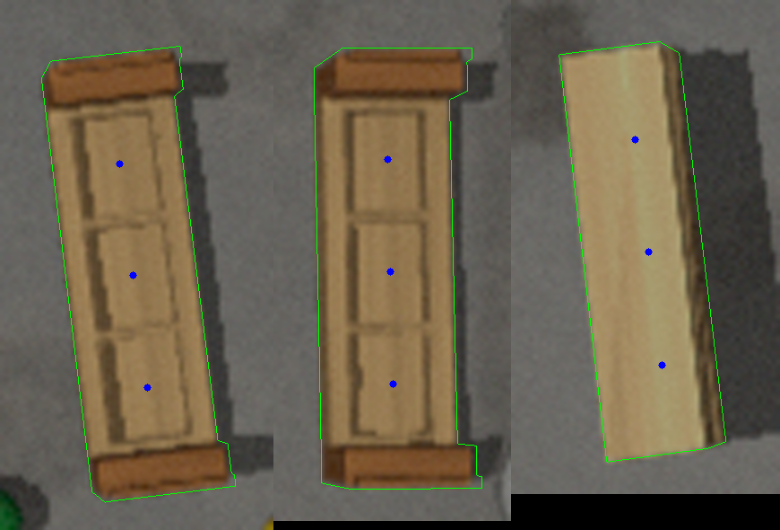

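Fits are consistent (sub-pixel residual), all targets are within reach. First egg: the one at (269,174), world (.604,.061), axis 29°, going to the right rack's far pocket (.594,-.308).

>>> {"fn": "drive_tool", "kwargs": {"moves": [[0.45,[362,-460,-100],[0,0,0.944]],[0.45,[362,-460,-100],[0,0,0.944]],[0.45,[362,-460,-100],[0,0,0.944]],[0.45,[362,-460,-100],[0,0,0.944]],[0.45,[362,-460,-100],[0,0,0.944]],[0.45,[362,-460,-100],[0,0,0.944]],[0.45,[362,-460,-100],[0,0,0.944]],[0.45,[362,-460,-100],[0,0,0.944]],[0.45,[362,-460,-100],[0,0,0.944]],[0.45,[362,-460,-100],[0,0,0.944]],[0.45,[362,-460,-100],[0,0,0.944]],[0.45,[362,-460,-100],[0,0,0.944]]], "squeeze": 25}}

```text
time_s: 1.7
tool_pos: [0.6037, 0.0616, 0.1449]
orientation: [0.506, 0.862, -0.0, -0.001]
contact_force: [0.1, -0.5, 0.5]
gripper_width: 0.723
```

>>> {"fn": "drive_tool", "kwargs": {"moves": [[0.45,[0,0,-60],[0,0,0]],[0.45,[0,0,-100],[0,0,0]],[0.45,[0,0,-120],[0,0,0]],[0.45,[0,0,-120],[0,0,0]],[-0.3,[0,0,-120],[0,0,0]],[-0.3,[0,0,-120],[0,0,0]],[-0.3,[0,0,-120],[0,0,0]],[-0.3,[0,0,-120],[0,0,0]],[-0.3,[0,0,-120],[0,0,0]]]}}

```text
time_s: 2.82
tool_pos: [0.6054, 0.0621, 0.0272]
orientation: [0.506, 0.862, 0.001, 0.001]
contact_force: [-2.1, 1.6, 7.1]
gripper_width: 0.487
```

Run:
```python
from h import *
img,K,E=shot("side")
s=r.sense();print(s["gripper_width"],s["tool_pos"],r.tip_reach)
for dz in(0,.007,.014): print(dz,proj(s["tool_pos"]-np.array([0,0,dz]),K,E).round(1))
cv2.imwrite("pics/side1.png",cv2.resize(img[130:290,170:370],None,fx=4,fy=3.75,interpolation=cv2.INTER_CUBIC))
```

```text
0.4820582258810665 [0.60540046 0.06208336 0.02720101] 0.014
0 [[240.4 230.6]]
0.007 [[240.5 233.2]]
0.014 [[240.6 235.7]]
```

View pics/side1.png

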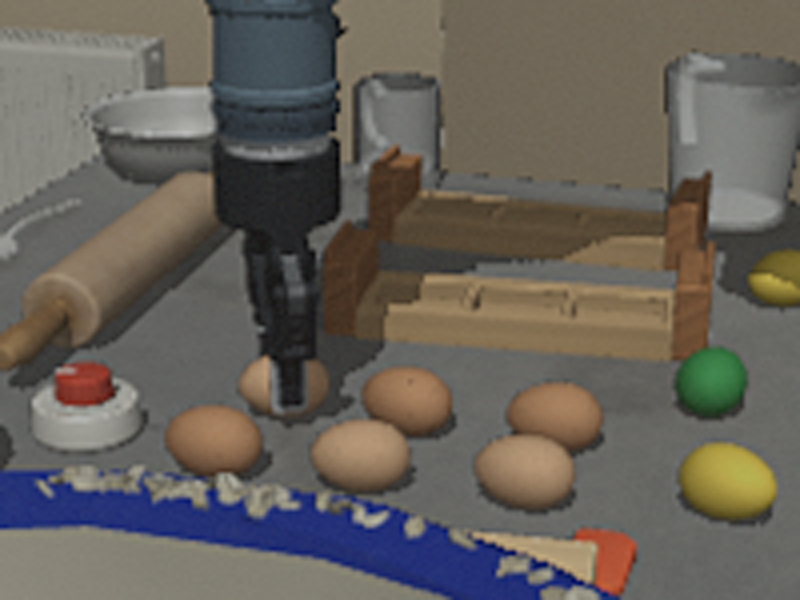

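Six eggs untouched in the crop, the far one gripped by pads (crop (285,385)); fingertips just above the table. Grip width 41 mm is plausible.

>>> {"fn": "drive_tool", "kwargs": {"moves": [[-0.3,[0,0,40],[0,0,0]],[-0.3,[0,0,90],[0,0,0]],[-0.3,[-3,-50,125],[0,0,-0.1]],[-0.3,[-10,-369,125],[0,0,-0.52]],[-0.3,[-10,-369,125],[0,0,-0.52]],[-0.3,[-10,-369,125],[0,0,-0.52]],[-0.3,[-10,-369,125],[0,0,-0.52]],[-0.3,[-10,-369,125],[0,0,-0.52]],[-0.3,[-10,-369,125],[0,0,-0.52]],[-0.3,[-10,-369,125],[0,0,-0.52]],[-0.3,[-10,-369,125],[0,0,-0.52]]]}}

```text
time_s: 4.25
tool_pos: [0.5943, -0.3059, 0.1504]
orientation: [0.71, 0.704, 0.0, -0.0]
contact_force: [0.1, -0.8, -0.1]
gripper_width: 0.485
```

Run:
```python
from h import *
s=r.sense();print(s["tool_pos"],s["orientation"],s["gripper_width"])
img,K,E=shot()
for e in eggs(img,K,E): print(np.round(e[:5],3))
I,_,_=shot("side")
cv2.imwrite("pics/p2.png",np.vstack([cv2.resize(img[140:265,290:450],(640,500)),]))
cv2.imwrite("pics/p2s.png",cv2.resize(I[60:240,220:380],(640,720))[:600])
```

```text
[ 0.59434061 -0.30586162  0.15044399] [ 7.10331347e-01  7.03867340e-01  1.61581992e-04 -3.46185644e-04] 0.4847935141259894
[ 0.433  0.062 13.07  55.695 43.692]
[ 0.434  0.136  7.016 54.039 42.209]
[ 0.524  0.064 -5.774 56.002 43.866]
[ 0.528  0.142 21.661 55.576 42.093]
[ 0.615  0.15   3.402 56.237 43.787]
```

View pics/p2s.png

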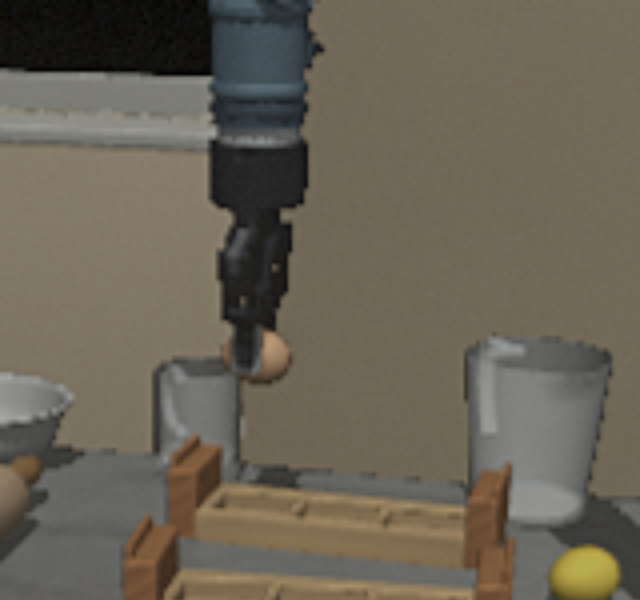

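Run:
```python
from h import *
d=np.load("side.npz");K,E=d["K"],d["E"]
print(proj([[.5943,-.3059,.1454],[.5893,-.3059,.1454]],K,E), proj([[.594,-.308,.024],[.662,-.308,.024],[.632,-.3075,.058],[.4163,-.3060,.058]],K,E))
```

```text
[[283.46942664 149.04143636]
 [285.00556109 149.15837861]] [[283.22460438 185.31249201]
 [263.34202799 183.35096703]
 [272.04076027 174.36582696]
 [338.20290923 180.63819561]]
```

>>> {"fn": "drive_tool", "kwargs": {"moves": [[-0.3,[1,-1,-50],[0,0,0]],[-0.3,[1,-1,-85],[0,0,0]],[-0.3,[1,-1,-108],[0,0,0]],[-0.3,[1,-1,-108],[0,0,0]],[-0.3,[1,-1,-108],[0,0,0]],[0.4,[1,-1,-108],[0,0,0]],[0.4,[1,-1,-108],[0,0,0]],[0.4,[1,-1,-108],[0,0,0]],[0.4,[1,-1,-108],[0,0,0]],[0.4,[1,-1,-70],[0,0,0]],[0.4,[1,-1,-20],[0,0,0]],[0.4,[1,-1,0],[0,0,0]]]}}

```text
time_s: 5.85
tool_pos: [0.5967, -0.3095, 0.1541]
orientation: [0.711, 0.703, 0.001, 0.003]
contact_force: [0.7, 0.0, -0.2]
gripper_width: 0.699
```

>>> {"fn": "drive_tool", "kwargs": {"moves": [[0.45,[-71,373,0],[0,0,-0.085]],[0.45,[-71,373,0],[0,0,-0.085]],[0.45,[-71,373,0],[0,0,-0.085]],[0.45,[-71,373,0],[0,0,-0.085]],[0.45,[-71,373,0],[0,0,-0.085]],[0.45,[-71,373,0],[0,0,-0.085]],[0.45,[-71,373,0],[0,0,-0.085]],[0.45,[-71,373,0],[0,0,-0.085]]]}}

```text
time_s: 6.85
tool_pos: [0.5243, 0.0645, 0.1505]
orientation: [0.74, 0.673, -0.0, 0.0]
contact_force: [1.4, 0.8, 0.3]
gripper_width: 0.723
```

Run:
```python
from h import *
s=r.sense();print(s["tool_pos"],s["time_s"])
img,K,E=shot(); I,K2,E2=shot("side")
for e in eggs(img,K,E): print(np.round(e[:5],3))
c=cv2.resize(img[140:262,300:430],None,fx=3,fy=3,interpolation=cv2.INTER_CUBIC)
d=cv2.resize(I[165:265,170:370],None,fx=3.9,fy=3.9,interpolation=cv2.INTER_CUBIC)
k=I.copy()
L,R=(.4972,-.1202,.0997),(.5243,-.3073,-.0115)
for im,KK,EE in((img,K,E),(k,K2,E2)):pass
big=lambda im,b,s:cv2.resize(im[b[1]:b[3],b[0]:b[2]],None,fx=s,fy=s,interpolation=cv2.INTER_CUBIC)
def draw(im,b,s,KK,EE):
    c=big(im,b,s)
    for p in(L,R):
        for bx in RACK[:3]:
            q=(proj(boxpts(bx,p),KK,EE)-b[:2]+.5)*s
            for i,j in((1,3),(5,7),(1,5),(3,7)): cv2.line(c,tuple(q[i].astype(int)),tuple(q[j].astype(int)),(0,255,0),1)
    return c
a=draw(img,(300,140,430,262),4,K,E); b=draw(I,(240,165,360,235),4,K2,E2)
H=a.shape[0]
cv2.imwrite("pics/wf.png",cv2.resize(np.hstack([a,cv2.copyMakeBorder(b,0,H-b.shape[0],0,0,0)]),(800,390)))
```

```text
[0.52434189 0.06453865 0.1504679 ] 6.85
```

View pics/wf.png

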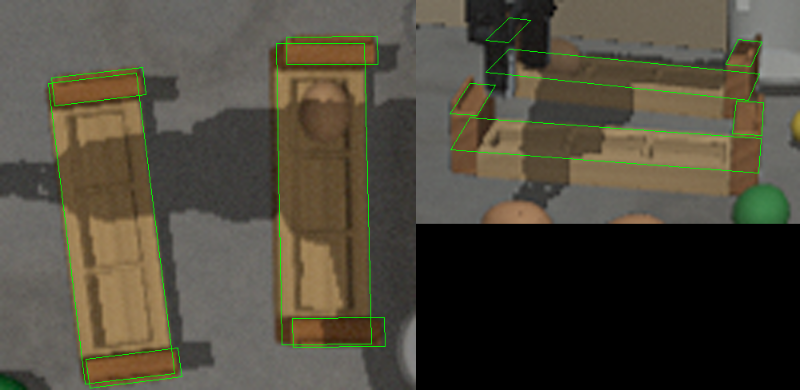

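Egg 1 lies in the right rack's far pocket (325,110 in the picture), and the wireframe agrees with the racks. Now for egg 2.

>>> {"fn": "drive_tool", "kwargs": {"moves": [[0.45,[0,0,-60],[0,0,0]],[0.45,[0,0,-100],[0,0,0]],[0.45,[0,0,-124],[0,0,0]],[0.45,[0,0,-124],[0,0,0]],[-0.3,[0,0,-124],[0,0,0]],[-0.3,[0,0,-124],[0,0,0]],[-0.3,[0,0,-124],[0,0,0]],[-0.3,[0,0,-124],[0,0,0]],[-0.3,[0,0,-124],[0,0,0]],[-0.3,[0,0,-90],[0,0,0]],[-0.3,[0,0,-40],[0,0,0]],[-0.3,[0,0,0],[0,0,0]]]}}

```text
time_s: 8.45
tool_pos: [0.5241, 0.0649, 0.152]
orientation: [0.74, 0.673, 0.0, -0.0]
contact_force: [0.5, -0.1, -0.9]
gripper_width: 0.492
```

>>> {"fn": "drive_tool", "kwargs": {"moves": [[-0.3,[0,-372,0],[0,0,0.085]],[-0.3,[0,-372,0],[0,0,0.085]],[-0.3,[0,-372,0],[0,0,0.085]],[-0.3,[0,-372,0],[0,0,0.085]],[-0.3,[0,-372,0],[0,0,0.085]],[-0.3,[0,-372,0],[0,0,0.085]],[-0.3,[0,-372,0],[0,0,0.085]],[-0.3,[0,-372,-40],[0,0,0.085]],[-0.3,[0,-372,-80],[0,0,0.085]],[-0.3,[0,-372,-108],[0,0,0.085]],[-0.3,[0,-372,-108],[0,0,0.085]],[-0.3,[0,-372,-108],[0,0,0.085]]]}}

```text
time_s: 9.95
tool_pos: [0.5249, -0.3071, 0.0435]
orientation: [0.711, 0.704, 0.0, 0.0]
contact_force: [-0.1, 0.0, -0.9]
gripper_width: 0.494
```

>>> {"fn": "drive_tool", "kwargs": {"moves": [[0.35,[0,0,0],[0,0,0]],[0.35,[0,0,0],[0,0,0]],[0.35,[0,0,0],[0,0,0]],[0.35,[0,0,0],[0,0,0]],[0.45,[0,0,40],[0,0,0]],[0.45,[0,0,90],[0,0,0]],[0.45,[0,0,108],[0,0,0]]]}}

```text
time_s: 10.82
tool_pos: [0.5258, -0.3086, 0.154]
orientation: [0.711, 0.703, 0.0, 0.003]
contact_force: [0.6, 0.1, -0.5]
gripper_width: 0.725
```

```bash
cat > look.py <<'E'
from h import *
s=r.sense();print(s["time_s"],s["tool_pos"].round(4) if hasattr(s["tool_pos"],"round") else s["tool_pos"],s["gripper_width"])
img,K,E=shot()
for e in eggs(img,K,E): print(np.round(e[:5],3))
E
python3 look.py
```

```text
10.825 [ 0.5258 -0.3086  0.154 ] 0.7247371070894111
[ 0.433  0.062 14.117 55.889 43.559]
[ 0.435  0.136  4.431 54.765 41.888]
[ 0.528  0.142 20.003 55.256 42.24 ]
[ 0.615  0.15   3.39  56.4   43.913]
```

>>> {"fn": "drive_tool", "kwargs": {"moves": [[0.45,[-91,370,0],[0,0,0.249]],[0.45,[-91,370,0],[0,0,0.249]],[0.45,[-91,370,0],[0,0,0.249]],[0.45,[-91,370,0],[0,0,0.249]],[0.45,[-91,370,0],[0,0,0.249]],[0.45,[-91,370,0],[0,0,0.249]],[0.45,[-91,370,0],[0,0,0.249]],[0.45,[-91,370,0],[0,0,0.249]],[0.45,[-91,370,-60],[0,0,0.249]],[0.45,[-91,370,-100],[0,0,0.249]],[0.45,[-91,370,-124],[0,0,0.249]],[0.45,[-91,370,-124],[0,0,0.249]]]}}

```text
time_s: 12.38
tool_pos: [0.4317, 0.0609, 0.0246]
orientation: [0.619, 0.785, -0.001, -0.002]
contact_force: [0.1, 0.8, -0.7]
gripper_width: 0.725
```

>>> {"fn": "drive_tool", "kwargs": {"moves": [[-0.3,[0,0,0],[0,0,0]],[-0.3,[0,0,0],[0,0,0]],[-0.3,[0,0,0],[0,0,0]],[-0.3,[0,0,0],[0,0,0]],[-0.3,[0,0,0],[0,0,0]],[-0.3,[0,0,40],[0,0,0]],[-0.3,[0,0,90],[0,0,0]],[-0.3,[0,0,124],[0,0,0]]]}}

```text
time_s: 13.38
tool_pos: [0.4336, 0.0628, 0.1525]
orientation: [0.618, 0.786, 0.001, 0.001]
contact_force: [0.4, -0.7, -0.2]
gripper_width: 0.493
```

>>> {"fn": "drive_tool", "kwargs": {"moves": [[-0.3,[21,-369,0],[0,0,-0.249]],[-0.3,[21,-369,0],[0,0,-0.249]],[-0.3,[21,-369,0],[0,0,-0.249]],[-0.3,[21,-369,0],[0,0,-0.249]],[-0.3,[21,-369,0],[0,0,-0.249]],[-0.3,[21,-369,0],[0,0,-0.249]],[-0.3,[21,-369,0],[0,0,-0.249]],[-0.3,[21,-369,-40],[0,0,-0.249]],[-0.3,[21,-369,-80],[0,0,-0.249]],[-0.3,[21,-369,-108],[0,0,-0.249]],[-0.3,[21,-369,-108],[0,0,-0.249]],[-0.3,[21,-369,-108],[0,0,-0.249]]]}}

```text
time_s: 14.88
tool_pos: [0.4548, -0.3062, 0.0434]
orientation: [0.711, 0.704, 0.0, 0.0]
contact_force: [-0.6, 0.1, -0.6]
gripper_width: 0.493
```

>>> {"fn": "drive_tool", "kwargs": {"moves": [[0.35,[0,0,0],[0,0,0]],[0.35,[0,0,0],[0,0,0]],[0.35,[0,0,0],[0,0,0]],[0.35,[0,0,0],[0,0,0]],[0.45,[0,0,40],[0,0,0]],[0.45,[0,0,90],[0,0,0]],[0.45,[0,0,108],[0,0,0]]]}}

```text
time_s: 15.75
tool_pos: [0.4557, -0.3077, 0.1537]
orientation: [0.711, 0.703, 0.0, 0.003]
contact_force: [0.1, 0.3, -0.4]
gripper_width: 0.724
```

```bash
python3 look.py
```

```text
15.75 [ 0.4557 -0.3077  0.1537] 0.7241130959661278
[ 0.435  0.136  2.701 54.734 42.168]
[ 0.528  0.142 20.373 55.258 42.569]
[ 0.615  0.15   4.79  56.473 43.565]
```

>>> {"fn": "drive_tool", "kwargs": {"moves": [[0.45,[161,457,0],[0,0,0.073]],[0.45,[161,457,0],[0,0,0.073]],[0.45,[161,457,0],[0,0,0.073]],[0.45,[161,457,0],[0,0,0.073]],[0.45,[161,457,0],[0,0,0.073]],[0.45,[161,457,0],[0,0,0.073]],[0.45,[161,457,0],[0,0,0.073]],[0.45,[161,457,0],[0,0,0.073]],[0.45,[161,457,0],[0,0,0.073]],[0.45,[161,457,0],[0,0,0.073]]]}}

```text
time_s: 17.05
tool_pos: [0.6145, 0.1501, 0.1494]
orientation: [0.685, 0.729, -0.001, -0.0]
contact_force: [-0.8, -0.8, -0.6]
gripper_width: 0.724
```

>>> {"fn": "drive_tool", "kwargs": {"moves": [[0.45,[0,0,-60],[0,0,0]],[0.45,[0,0,-100],[0,0,0]],[0.45,[0,0,-124],[0,0,0]],[0.45,[0,0,-124],[0,0,0]],[-0.3,[0,0,-124],[0,0,0]],[-0.3,[0,0,-124],[0,0,0]],[-0.3,[0,0,-124],[0,0,0]],[-0.3,[0,0,-124],[0,0,0]],[-0.3,[0,0,-124],[0,0,0]],[-0.3,[0,0,-90],[0,0,0]],[-0.3,[0,0,-40],[0,0,0]],[-0.3,[0,0,0],[0,0,0]]]}}

```text
time_s: 18.55
tool_pos: [0.6154, 0.1508, 0.1522]
orientation: [0.685, 0.729, 0.001, 0.0]
contact_force: [-0.0, 0.1, -0.4]
gripper_width: 0.488
```

>>> {"fn": "drive_tool", "kwargs": {"moves": [[-0.3,[-48,-263,0],[0,0,0.038]],[-0.3,[-48,-263,0],[0,0,0.038]],[-0.3,[-48,-263,0],[0,0,0.038]],[-0.3,[-48,-263,0],[0,0,0.038]],[-0.3,[-48,-263,0],[0,0,0.038]],[-0.3,[-48,-263,0],[0,0,0.038]],[-0.3,[-48,-263,-40],[0,0,0.038]],[-0.3,[-48,-263,-80],[0,0,0.038]],[-0.3,[-48,-263,-108],[0,0,0.038]],[-0.3,[-48,-263,-108],[0,0,0.038]],[-0.3,[-48,-263,-108],[0,0,0.038]]]}}

```text
time_s: 19.92
tool_pos: [0.5683, -0.1114, 0.0434]
orientation: [0.67, 0.742, 0.0, 0.001]
contact_force: [0.8, 0.3, -0.1]
gripper_width: 0.494
```

>>> {"fn": "drive_tool", "kwargs": {"moves": [[0.35,[0,0,0],[0,0,0]],[0.35,[0,0,0],[0,0,0]],[0.35,[0,0,0],[0,0,0]],[0.35,[0,0,0],[0,0,0]],[0.45,[0,0,40],[0,0,0]],[0.45,[0,0,90],[0,0,0]],[0.45,[0,0,108],[0,0,0]]]}}

```text
time_s: 20.8
tool_pos: [0.569, -0.1131, 0.1538]
orientation: [0.671, 0.742, 0.001, 0.002]
contact_force: [0.9, 0.1, -0.7]
gripper_width: 0.724
```

```bash
python3 look.py
```

```text
20.8 [ 0.569  -0.1131  0.1538] 0.7235342886308619
[ 0.435  0.136  2.827 54.581 42.44 ]
[ 0.528  0.142 21.373 55.372 42.097]
```

>>> {"fn": "drive_tool", "kwargs": {"moves": [[0.45,[-39,255,0],[0,0,0.264]],[0.45,[-39,255,0],[0,0,0.264]],[0.45,[-39,255,0],[0,0,0.264]],[0.45,[-39,255,0],[0,0,0.264]],[0.45,[-39,255,0],[0,0,0.264]],[0.45,[-39,255,0],[0,0,0.264]],[0.45,[-39,255,0],[0,0,0.264]]]}}

```text
time_s: 21.72
tool_pos: [0.5285, 0.1412, 0.15]
orientation: [0.568, 0.823, -0.0, -0.0]
contact_force: [0.2, 0.4, 0.1]
gripper_width: 0.726
```

>>> {"fn": "drive_tool", "kwargs": {"moves": [[0.45,[0,0,-60],[0,0,0]],[0.45,[0,0,-100],[0,0,0]],[0.45,[0,0,-124],[0,0,0]],[0.45,[0,0,-124],[0,0,0]],[-0.3,[0,0,-124],[0,0,0]],[-0.3,[0,0,-124],[0,0,0]],[-0.3,[0,0,-124],[0,0,0]],[-0.3,[0,0,-124],[0,0,0]],[-0.3,[0,0,-124],[0,0,0]],[-0.3,[0,0,-90],[0,0,0]],[-0.3,[0,0,-40],[0,0,0]],[-0.3,[0,0,0],[0,0,0]]]}}

```text
time_s: 23.22
tool_pos: [0.5283, 0.1428, 0.1521]
orientation: [0.567, 0.824, 0.0, 0.0]
contact_force: [1.3, 0.1, -0.9]
gripper_width: 0.484
```

>>> {"fn": "drive_tool", "kwargs": {"moves": [[-0.3,[-31,-263,0],[0,0,-0.264]],[-0.3,[-31,-263,0],[0,0,-0.264]],[-0.3,[-31,-263,0],[0,0,-0.264]],[-0.3,[-31,-263,0],[0,0,-0.264]],[-0.3,[-31,-263,0],[0,0,-0.264]],[-0.3,[-31,-263,0],[0,0,-0.264]],[-0.3,[-31,-263,-40],[0,0,-0.264]],[-0.3,[-31,-263,-80],[0,0,-0.264]],[-0.3,[-31,-263,-108],[0,0,-0.264]],[-0.3,[-31,-263,-108],[0,0,-0.264]],[-0.3,[-31,-263,-108],[0,0,-0.264]]]}}

```text
time_s: 24.6
tool_pos: [0.4981, -0.1195, 0.0433]
orientation: [0.67, 0.742, 0.0, 0.0]
contact_force: [0.4, 0.5, -0.2]
gripper_width: 0.486
```

>>> {"fn": "drive_tool", "kwargs": {"moves": [[0.35,[0,0,0],[0,0,0]],[0.35,[0,0,0],[0,0,0]],[0.35,[0,0,0],[0,0,0]],[0.35,[0,0,0],[0,0,0]],[0.45,[0,0,40],[0,0,0]],[0.45,[0,0,90],[0,0,0]],[0.45,[0,0,108],[0,0,0]]]}}

```text
time_s: 25.48
tool_pos: [0.4989, -0.1212, 0.1535]
orientation: [0.671, 0.742, 0.001, 0.002]
contact_force: [1.8, -0.7, -0.0]
gripper_width: 0.728
```

```bash
python3 look.py
```

```text
25.475 [ 0.4989 -0.1212  0.1535] 0.7282539263040506
[ 0.435  0.136  3.367 54.469 42.086]
```

>>> {"fn": "drive_tool", "kwargs": {"moves": [[0.45,[-62,257,0],[0,0,-0.038]],[0.45,[-62,257,0],[0,0,-0.038]],[0.45,[-62,257,0],[0,0,-0.038]],[0.45,[-62,257,0],[0,0,-0.038]],[0.45,[-62,257,0],[0,0,-0.038]],[0.45,[-62,257,0],[0,0,-0.038]],[0.45,[-62,257,0],[0,0,-0.038]]]}}

```text
time_s: 26.4
tool_pos: [0.4357, 0.1353, 0.1501]
orientation: [0.685, 0.728, -0.0, 0.0]
contact_force: [0.4, -0.6, 0.1]
gripper_width: 0.726
```

>>> {"fn": "drive_tool", "kwargs": {"moves": [[0.45,[0,0,-60],[0,0,0]],[0.45,[0,0,-100],[0,0,0]],[0.45,[0,0,-124],[0,0,0]],[0.45,[0,0,-124],[0,0,0]],[-0.3,[0,0,-124],[0,0,0]],[-0.3,[0,0,-124],[0,0,0]],[-0.3,[0,0,-124],[0,0,0]],[-0.3,[0,0,-124],[0,0,0]],[-0.3,[0,0,-124],[0,0,0]],[-0.3,[0,0,-90],[0,0,0]],[-0.3,[0,0,-40],[0,0,0]],[-0.3,[0,0,0],[0,0,0]]]}}

```text
time_s: 27.9
tool_pos: [0.4355, 0.1368, 0.1523]
orientation: [0.685, 0.729, 0.001, 0.0]
contact_force: [0.5, -0.1, -1.2]
gripper_width: 0.484
```

>>> {"fn": "drive_tool", "kwargs": {"moves": [[-0.3,[-8,-263,0],[0,0,0.038]],[-0.3,[-8,-263,0],[0,0,0.038]],[-0.3,[-8,-263,0],[0,0,0.038]],[-0.3,[-8,-263,0],[0,0,0.038]],[-0.3,[-8,-263,0],[0,0,0.038]],[-0.3,[-8,-263,0],[0,0,0.038]],[-0.3,[-8,-263,-40],[0,0,0.038]],[-0.3,[-8,-263,-80],[0,0,0.038]],[-0.3,[-8,-263,-108],[0,0,0.038]],[-0.3,[-8,-263,-108],[0,0,0.038]],[-0.3,[-8,-263,-108],[0,0,0.038]]]}}

```text
time_s: 29.28
tool_pos: [0.4279, -0.1256, 0.0432]
orientation: [0.67, 0.742, 0.0, 0.0]
contact_force: [-0.4, 0.0, 0.2]
gripper_width: 0.482
```

>>> {"fn": "drive_tool", "kwargs": {"moves": [[0.35,[0,0,0],[0,0,0]],[0.35,[0,0,0],[0,0,0]],[0.35,[0,0,0],[0,0,0]],[0.35,[0,0,0],[0,0,0]],[0.45,[0,0,40],[0,0,0]],[0.45,[0,0,90],[0,0,0]],[0.45,[0,0,108],[0,0,0]]]}}

```text
time_s: 30.15
tool_pos: [0.4288, -0.1273, 0.1533]
orientation: [0.671, 0.742, 0.001, 0.002]
contact_force: [0.0, 0.5, -0.0]
gripper_width: 0.73
```

>>> {"fn": "drive_tool", "kwargs": {"moves": [[0.9,[0,230,60],[0,0,0.014]],[0.9,[0,230,60],[0,0,0.014]],[0.9,[0,230,60],[0,0,0.014]],[0.9,[0,230,60],[0,0,0.014]],[0.9,[0,230,60],[0,0,0.014]],[0.9,[0,230,60],[0,0,0.014]]]}}

```text
time_s: 30.9
tool_pos: [0.427, 0.1032, 0.2101]
orientation: [0.666, 0.746, -0.0, -0.0]
contact_force: [-0.7, -0.3, -0.5]
gripper_width: 0.95
```

Run:
```python
from h import *
img,K,E=shot()
C=np.array([(58,65),(165,50),(215,497),(107,512)])
P=back((C+.5)/5-.5+[150,160],.060,K,E)[:,:2]
print(P.round(4),P.mean(0).round(4))
print(np.rad2deg(np.arctan2(*(P[0]-P[3])[::-1])),np.rad2deg(np.arctan2(*(P[1]-P[2])[::-1])),np.linalg.norm(P-np.roll(P,-1,0),axis=1).round(4))
x,f=fit(img,K,E,STACK,(150,160,210,270),[.4913,.3075,.1137]);print(x,f)
s=4;a=cv2.resize(img[140:265,300:430],None,fx=s,fy=s,interpolation=cv2.INTER_CUBIC)
b=cv2.resize(img[155:280,150:217],None,fx=s,fy=s,interpolation=cv2.INTER_CUBIC)
m=STACK[0]
q=(proj(boxpts(m,x),K,E)-[150,155]+.5)*s
for i,j in((1,3),(5,7),(1,5),(3,7)): cv2.line(b,tuple(q[i].astype(int)),tuple(q[j].astype(int)),(0,255,0),1)
cv2.imwrite("pics/all.png",np.hstack([a,b]))
```

```text
[[0.6071 0.3491]
 [0.6143 0.2917]
 [0.3739 0.2661]
 [0.3671 0.3235]] [0.4906 0.3076]
6.0935970760829985 6.063596007703542 [0.0579 0.2417 0.0578 0.2413]
[0.6060011  0.31908413 0.08613584] 0.3917165414744957
```

View pics/all.png

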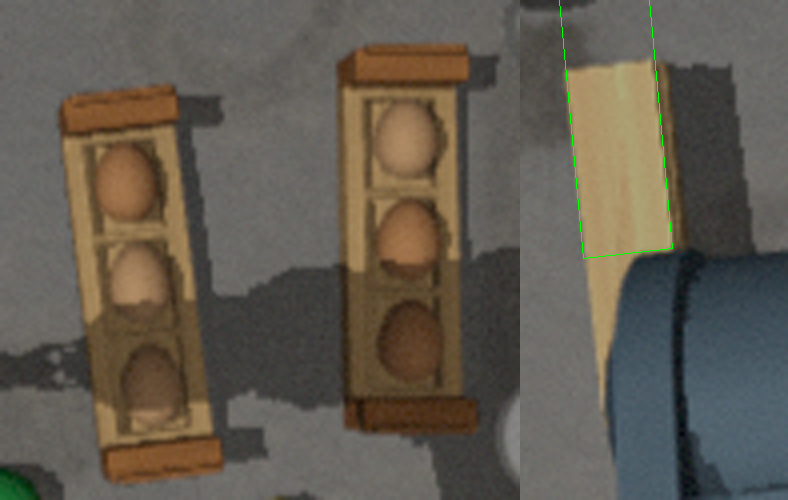

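All six eggs lie in the pockets (rack columns at about x=130–150 and x=405–410 in the picture). Before taking boards I'll find the real fingertip reach at board width by lightly touching the empty table.

>>> {"fn": "drive_tool", "kwargs": {"moves": [[0.45,[10,20,-60],[0,0,0]],[0.45,[10,20,-120],[0,0,0]],[0.45,[10,20,-170],[0,0,0]],[0.45,[10,20,-185],[0,0,0]],[0.45,[10,20,-192],[0,0,0]],[0.45,[10,20,-196],[0,0,0]],[0.45,[10,20,-199],[0,0,0]],[0.45,[10,20,-201],[0,0,0]],[0.45,[10,20,-201],[0,0,0]]]}}

```text
time_s: 32.08
tool_pos: [0.4375, 0.1236, 0.0096]
orientation: [0.666, 0.746, 0.0, 0.0]
contact_force: [0.9, 0.6, 0.6]
gripper_width: 0.728
```

>>> {"fn": "drive_tool", "kwargs": {"moves": [[0.45,[0,0,-2],[0,0,0]],[0.45,[0,0,-4],[0,0,0]],[0.45,[0,0,-4],[0,0,0]]]}}

```text
time_s: 32.45
tool_pos: [0.4377, 0.1237, 0.0083]
orientation: [0.665, 0.746, 0.001, 0.001]
contact_force: [-10.0, -1.7, 34.3]
gripper_width: 0.726
```

>>> {"fn": "drive_tool", "kwargs": {"moves": [[0.45,[0,0,-2],[0,0,0]],[0.45,[0,0,-4],[0,0,0]],[0.45,[0,0,-4],[0,0,0]]]}}

```text
time_s: 32.83
tool_pos: [0.4378, 0.1237, 0.0081]
orientation: [0.665, 0.746, 0.001, 0.001]
contact_force: [-23.5, -3.8, 79.3]
gripper_width: 0.721
```

>>> {"fn": "drive_tool", "kwargs": {"moves": [[0.45,[0,0,20],[0,0,0]],[0.6,[0,0,80],[0,0,0]],[0.7,[20,60,120],[0,0,0]],[0.7,[54,184,120],[0,0,0]],[0.7,[54,184,120],[0,0,0]],[0.7,[54,184,120],[0,0,0]],[0.7,[54,184,120],[0,0,0]],[0.7,[54,184,120],[0,0,0]]]}}

```text
time_s: 33.83
tool_pos: [0.4904, 0.3059, 0.1209]
orientation: [0.666, 0.746, -0.001, -0.0]
contact_force: [0.3, -0.2, -0.7]
gripper_width: 0.852
```

>>> {"fn": "drive_tool", "kwargs": {"moves": [[0.7,[0,1,-30],[0,0,0]],[0.7,[0,1,-50],[0,0,0]],[0.7,[0,1,-61],[0,0,0]],[0.7,[0,1,-61],[0,0,0]],[0.7,[0,1,-61],[0,0,0]]]}}

```text
time_s: 34.45
tool_pos: [0.4918, 0.3084, 0.0612]
orientation: [0.666, 0.746, 0.001, 0.0]
contact_force: [0.2, -0.3, -0.6]
gripper_width: 0.852
```

>>> {"fn": "drive_tool", "kwargs": {"moves": [[0.7,[0,0,-2],[0,0,0]],[0.7,[0,0,-2],[0,0,0]],[0.0,[0,0,-2],[0,0,0]],[0.0,[0,0,-2],[0,0,0]],[0.0,[0,0,-2],[0,0,0]],[0.0,[0,0,-2],[0,0,0]],[0.0,[0,0,-2],[0,0,0]],[0.0,[0,0,-2],[0,0,0]],[0.0,[0,0,3],[0,0,0]],[0.0,[0,0,10],[0,0,0]],[0.0,[0,0,40],[0,0,0]],[0.0,[0,0,60],[0,0,0]]], "squeeze": 40}}

```text
time_s: 35.95
tool_pos: [0.4914, 0.3086, 0.1215]
orientation: [0.666, 0.746, 0.0, 0.0]
contact_force: [0.3, 0.0, -0.8]
gripper_width: 0.688
```

Run:
```python
from h import *
s=r.sense();print(s["tool_pos"],s["contact_force"],s["gripper_width"])
img,K,E=shot();I,_,_=shot("side")
a=cv2.resize(img[155:280,140:240],(480,600),interpolation=cv2.INTER_CUBIC)
b=cv2.resize(I[200:330,200:360],(320,260))
cv2.imwrite("pics/bd1.png",np.hstack([a,cv2.copyMakeBorder(b,0,340,0,0,0)]))
```

```text
[0.49136137 0.30860259 0.12148979] [ 0.34353603  0.00471955 -0.75652527] 0.6881549295206598
```

View pics/bd1.png

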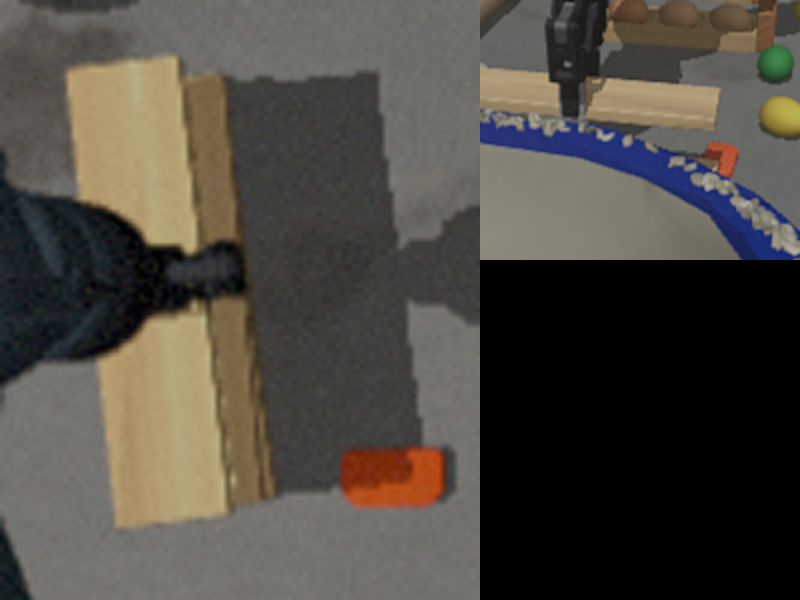

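Run:
```python
from h import *
d=np.load("top.npz");K,E=d["K"],d["E"]
C=np.array([(67,70),(180,56),(229,515),(117,527)])
P=back((C+.5)/4.8-.5+[140,155],.1223,K,E)[:,:2]
print(P.mean(0).round(4),np.rad2deg(np.arctan2(*(P[0]-P[3])[::-1])),np.rad2deg(np.arctan2(*(P[1]-P[2])[::-1])),np.linalg.norm(P-np.roll(P,-1,0),axis=1).round(4))
s=r.sense();print(np.rad2deg(2*np.arctan2(s["orientation"][1],s["orientation"][0])))
```

```text
[0.4901 0.3074] 6.133597189069376 5.815038988341796 [0.0599 0.2435 0.0586 0.2422]
96.54543711493513
```

>>> {"fn": "drive_tool", "kwargs": {"moves": [[0.0,[3,-50,40],[0,0,-0.02]],[0.0,[34,-615,40],[0,0,-0.125]],[0.0,[34,-615,40],[0,0,-0.125]],[0.0,[34,-615,40],[0,0,-0.125]],[0.0,[34,-615,40],[0,0,-0.125]],[0.0,[34,-615,40],[0,0,-0.125]],[0.0,[34,-615,40],[0,0,-0.125]],[0.0,[34,-615,40],[0,0,-0.125]],[0.0,[34,-615,40],[0,0,-0.125]],[0.0,[34,-615,40],[0,0,-0.125]],[0.0,[34,-615,40],[0,0,-0.125]],[0.0,[34,-615,40],[0,0,-0.125]]]}}

```text
time_s: 37.55
tool_pos: [0.5245, -0.3062, 0.1591]
orientation: [0.711, 0.703, 0.0, -0.001]
contact_force: [-0.0, 1.2, -1.8]
gripper_width: 0.687
```

>>> {"fn": "drive_tool", "kwargs": {"moves": [[0.0,[0,0,-40],[0,0,0]],[0.0,[0,0,-65],[0,0,0]],[0.0,[0,0,-65],[0,0,0]],[0.0,[0,0,-65],[0,0,0]]]}}

```text
time_s: 38.05
tool_pos: [0.5257, -0.3055, 0.0963]
orientation: [0.71, 0.704, 0.0, 0.0]
contact_force: [0.0, 0.8, -1.2]
gripper_width: 0.689
```

Run:
```python
from h import *
s=r.sense();print(s["tool_pos"],np.rad2deg(2*np.arctan2(s["orientation"][1],s["orientation"][0])),s["contact_force"],s["gripper_width"])
img,K,E=shot();I,_,_=shot("side")
a=cv2.resize(img[140:265,370:450],(384,600),interpolation=cv2.INTER_CUBIC)
b=cv2.resize(I[130:240,255:365],(416,416),interpolation=cv2.INTER_CUBIC)
cv2.imwrite("pics/bd2.png",np.hstack([a,cv2.copyMakeBorder(b,0,184,0,0,0)]))
```

```text
[ 0.52573078 -0.3055414   0.09629083] 89.47015516970104 [ 0.00720927  0.82089337 -1.19741173] 0.6892353802452063
```

View pics/bd2.png

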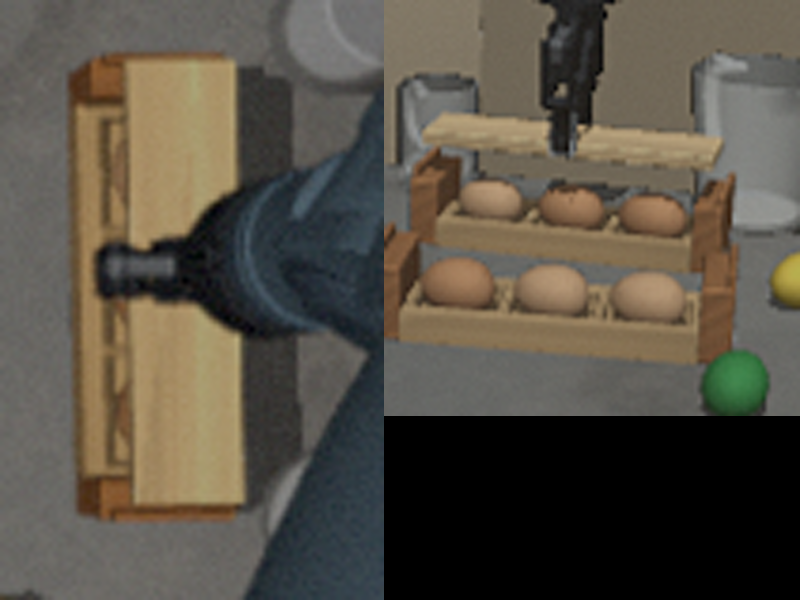

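Run:
```python
from h import *
d=np.load("top.npz");K,E=d["K"],d["E"]
f=lambda c,z:back((np.array(c)+.5)/4.8-.5+[370,140],z,K,E)[:,:2].round(4).tolist()
print("board",f([(125,61),(236,58),(245,503),(135,507)],.097))
print("lip outer top",f([(160,54),(100,56),(160,521),(220,519)],.067))
p=(.5243,-.3073,-.0115)
for z in(.058,.067): print(z,((proj(boxpts((-.132,.132,-.039,.039,z,z),p),K,E)-[370,140]+.5)*4.8-.5).round(0)[::2].tolist(),((proj(boxpts((-.122,.122,-.03,.03,.097,.097),p),K,E)-[370,140]+.5)*4.8-.5).round(0)[::2].tolist())
```

```text
board [[0.6459, -0.2765], [0.6466, -0.3379], [0.4031, -0.3341], [0.4021, -0.2741]]
lip outer top [[0.655, -0.3052], [0.6543, -0.2711], [0.3924, -0.2964], [0.3929, -0.3301]]
0.058 [[241.0, 519.0], [103.0, 520.0], [230.0, 54.0], [93.0, 55.0]] [[248.0, 505.0], [138.0, 506.0], [238.0, 59.0], [129.0, 60.0]]
0.067 [[246.0, 520.0], [107.0, 521.0], [235.0, 51.0], [98.0, 52.0]] [[248.0, 505.0], [138.0, 506.0], [238.0, 59.0], [129.0, 60.0]]
```

>>> {"fn": "drive_tool", "kwargs": {"moves": [[0.0,[-1,0,-10],[0,0,0]],[0.0,[-1,0,-18],[0,0,0]],[0.0,[-1,0,-23],[0,0,0]],[0.0,[-1,0,-26],[0,0,0]],[0.0,[-1,0,-28],[0,0,0]],[0.0,[-1,0,-28],[0,0,0]]]}}

```text
time_s: 38.9
tool_pos: [0.5239, -0.3063, 0.0689]
orientation: [0.711, 0.703, -0.0, -0.0]
contact_force: [-5.0, 2.9, 9.8]
gripper_width: 0.687
```

>>> {"fn": "drive_tool", "kwargs": {"moves": [[0.0,[0,0,1],[0,0,0]],[0.7,[0,0,1],[0,0,0]],[0.7,[0,0,1],[0,0,0]],[0.7,[0,0,1],[0,0,0]],[0.7,[0,0,1],[0,0,0]],[0.7,[0,0,30],[0,0,0]],[0.7,[0,0,80],[0,0,0]],[0.7,[0,0,90],[0,0,0]]]}}

```text
time_s: 39.9
tool_pos: [0.5263, -0.308, 0.1613]
orientation: [0.711, 0.703, 0.001, 0.003]
contact_force: [0.6, -0.9, -1.2]
gripper_width: 0.851
```

>>> {"fn": "drive_tool", "kwargs": {"moves": [[0.7,[-33,615,0],[0,0,0.123]],[0.7,[-33,615,0],[0,0,0.123]],[0.7,[-33,615,0],[0,0,0.123]],[0.7,[-33,615,0],[0,0,0.123]],[0.7,[-33,615,0],[0,0,0.123]],[0.7,[-33,615,0],[0,0,0.123]],[0.7,[-33,615,0],[0,0,0.123]],[0.7,[-33,615,0],[0,0,0.123]],[0.7,[-33,615,0],[0,0,0.123]],[0.7,[-33,615,0],[0,0,0.123]],[0.7,[-33,615,0],[0,0,0.123]],[0.7,[-33,615,0],[0,0,0.123]]]}}

```text
time_s: 41.4
tool_pos: [0.4907, 0.3081, 0.1566]
orientation: [0.666, 0.746, -0.001, -0.0]
contact_force: [0.1, 0.2, 0.2]
gripper_width: 0.853
```

Run:
```python
from h import *
s=r.sense();print(s["tool_pos"],np.rad2deg(2*np.arctan2(s["orientation"][1],s["orientation"][0])))
img,K,E=shot();I,_,_=shot("side")
s=4;a=cv2.resize(img[140:280,370:440],None,fx=s,fy=s,interpolation=cv2.INTER_CUBIC)
c=cv2.resize(img[140:280,140:240],None,fx=s,fy=s,interpolation=cv2.INTER_CUBIC)
cv2.imwrite("pics/bd3.png",np.hstack([a,c]))
```

```text
[0.4907103  0.30807199 0.15656816] 96.45216153120131
```

View pics/bd3.png

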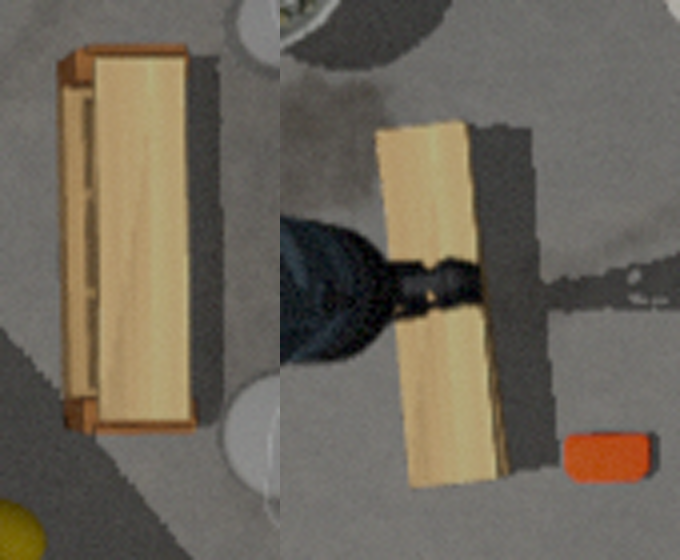

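Run:
```python
from h import *
d=np.load("top.npz");K,E=d["K"],d["E"]
f=lambda c,z:back((np.array(c)+.5)/4-.5+[370,140],z,K,E)[:,:2].round(4)
B=f([(96,57),(187,55),(190,422),(98,420)],.070);print("board",B.tolist(),B.mean(0))
L=f([(82,48),(188,45),(196,430),(90,433)],.067);print("lips",L.tolist(),L.mean(0))
img,_,_=shot()
x,v=fit(img,K,E,RACK+[(-.122,.122,-.03,.03,.058,.07)],(375,140,428,256),[.5243,-.3073,-.0115]);print(x,v)
cv2.imwrite("pics/z.png",cv2.resize(img[145:256,380:425],None,fx=12,fy=12,interpolation=cv2.INTER_CUBIC)[:560])
s=img[145:256,380:425]
for row in(153,160,240,246): print(row,img[row,383:424].tolist()[-12:])
```

```text
board [[0.6466, -0.2787], [0.647, -0.3406], [0.3999, -0.3339], [0.4024, -0.2722]] [ 0.523975 -0.30635 ]
lips [[0.6534, -0.2702], [0.6543, -0.3425], [0.3943, -0.3387], [0.3937, -0.2674]] [ 0.523925 -0.3047  ]
[ 0.52422763 -0.30693034 -0.01504281] 0.027038859216498484
153 [[36, 58, 91], [30, 53, 87], [34, 59, 87], [34, 59, 90], [30, 56, 89], [71, 75, 83], [87, 93, 97], [89, 96, 96], [90, 97, 100], [91, 98, 99], [91, 92, 95], [85, 89, 91]]
160 [[110, 154, 178], [112, 154, 179], [113, 157, 181], [115, 160, 178], [63, 83, 96], [57, 56, 60], [56, 58, 58], [60, 65, 64], [58, 63, 63], [53, 54, 56], [56, 60, 57], [47, 49, 54]]
240 [[112, 157, 177], [111, 154, 177], [113, 156, 178], [118, 159, 179], [113, 156, 175], [70, 103, 124], [32, 54, 78], [40, 47, 51], [54, 57, 56], [64, 58, 60], [57, 60, 61], [55, 56, 60]]
246 [[35, 63, 99], [34, 64, 98], [36, 68, 101], [35, 65, 96], [36, 67, 102], [30, 64, 100], [42, 74, 107], [58, 69, 80], [79, 82, 83], [72, 78, 78], [80, 85, 85], [97, 102, 103]]
```

View pics/z.png

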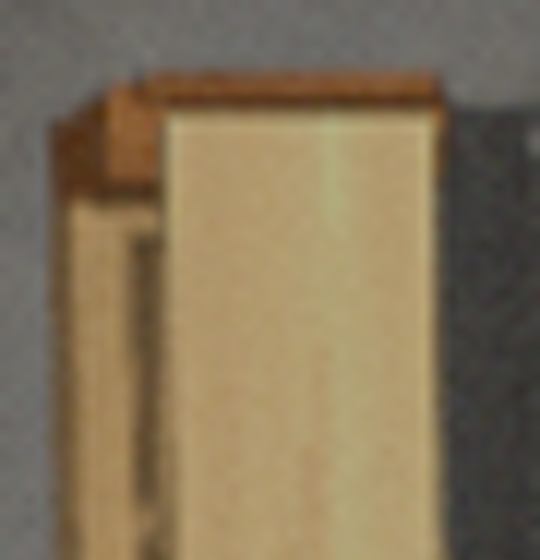

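Board 1 lies flat between the lips of the right rack (within about 2 mm of central). Now board 2, one thickness lower.

>>> {"fn": "drive_tool", "kwargs": {"moves": [[0.7,[0,0,-50],[0,0,0]],[0.7,[0,0,-85],[0,0,0]],[0.7,[0,0,-107],[0,0,0]],[0.7,[0,0,-107],[0,0,0]],[0.7,[0,0,-107],[0,0,0]],[0.7,[0,0,-107],[0,0,0]]]}}

```text
time_s: 42.3
tool_pos: [0.4925, 0.3088, 0.0519]
orientation: [0.667, 0.745, 0.001, 0.001]
contact_force: [0.1, -0.2, 0.4]
gripper_width: 0.848
```

>>> {"fn": "drive_tool", "kwargs": {"moves": [[0.7,[0,0,-4.5],[0,0,0]],[0.7,[0,0,-4.5],[0,0,0]],[0.0,[0,0,-4.5],[0,0,0]],[0.0,[0,0,-4.5],[0,0,0]],[0.0,[0,0,-4.5],[0,0,0]],[0.0,[0,0,-4.5],[0,0,0]],[0.0,[0,0,-4.5],[0,0,0]],[0.0,[0,0,-4.5],[0,0,0]]]}}

```text
time_s: 43.3
tool_pos: [0.4914, 0.3087, 0.0463]
orientation: [0.666, 0.746, 0.0, 0.0]
contact_force: [-0.9, -0.6, 5.5]
gripper_width: 0.685
```

>>> {"fn": "drive_tool", "kwargs": {"moves": [[0.0,[0,0,5],[0,0,0]],[0.0,[0,0,15],[0,0,0]],[0.0,[0,0,60],[0,0,0]],[0.0,[0,0,100],[0,0,0]],[0.0,[0,0,100],[0,0,0]]]}}

```text
time_s: 43.92
tool_pos: [0.4939, 0.3099, 0.1501]
orientation: [0.666, 0.746, 0.004, 0.001]
contact_force: [0.2, 1.0, -1.8]
gripper_width: 0.69
```

Run:
```python
from h import *
s=r.sense();print(s["tool_pos"],np.rad2deg(2*np.arctan2(s["orientation"][1],s["orientation"][0])),s["gripper_width"])
img,K,E=shot()
cv2.imwrite("pics/bd4.png",cv2.resize(img[150:275,140:240],(480,600),interpolation=cv2.INTER_CUBIC))
```

```text
[0.49392395 0.30993505 0.15012878] 96.4334290543393 0.6902761155360262
```

View pics/bd4.png

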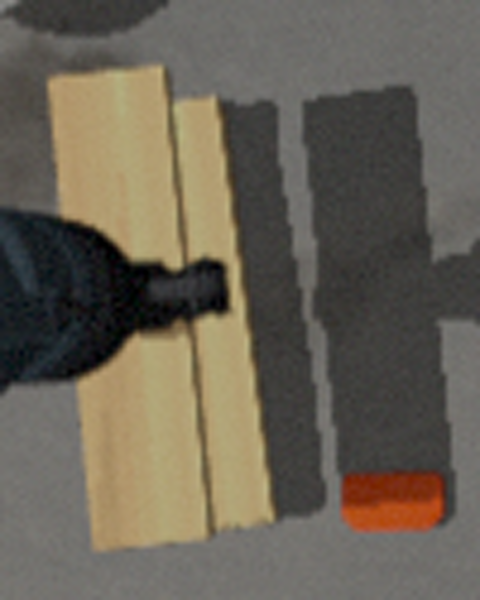

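>>> {"fn": "drive_tool", "kwargs": {"moves": [[0.0,[7,-428,10],[0,0,-0.013]],[0.0,[7,-428,10],[0,0,-0.013]],[0.0,[7,-428,10],[0,0,-0.013]],[0.0,[7,-428,10],[0,0,-0.013]],[0.0,[7,-428,10],[0,0,-0.013]],[0.0,[7,-428,10],[0,0,-0.013]],[0.0,[7,-428,10],[0,0,-0.013]],[0.0,[7,-428,10],[0,0,-0.013]],[0.0,[7,-428,10],[0,0,-0.013]],[0.0,[7,-428,-30],[0,0,-0.013]],[0.0,[7,-428,-48],[0,0,-0.013]],[0.0,[7,-428,-48],[0,0,-0.013]]]}}

```text
time_s: 45.48
tool_pos: [0.4961, -0.117, 0.0959]
orientation: [0.67, 0.742, -0.001, -0.003]
contact_force: [-0.3, 0.1, -1.1]
gripper_width: 0.694
```

Run:
```python
from h import *
s=r.sense();print(s["tool_pos"],np.rad2deg(2*np.arctan2(s["orientation"][1],s["orientation"][0])),s["gripper_width"])
img,K,E=shot()
cv2.imwrite("pics/bd5.png",cv2.resize(img[145:270,300:380],None,fx=4.8,fy=4.8,interpolation=cv2.INTER_CUBIC))
p=(.4972,-.1202,.0997); t=s["tool_pos"]
f=lambda b,p:((proj(boxpts(b,p),K,E)-[300,145]+.5)*4.8-.5).round(0)[::2].tolist()
print("lip out",f((-.132,.132,-.039,.039,.067,.067),p));print("board ideal",f((-.122,.122,-.03,.03,t[2]+.0017,t[2]+.0017),p))
```

```text
[ 0.49614142 -0.11701929  0.09588473] 95.83322054826162 0.6935050605279848
lip out [[275.0, 542.0], [136.0, 559.0], [216.0, 74.0], [78.0, 90.0]]
board ideal [[267.0, 530.0], [157.0, 544.0], [210.0, 85.0], [102.0, 97.0]]
```

View pics/bd5.png

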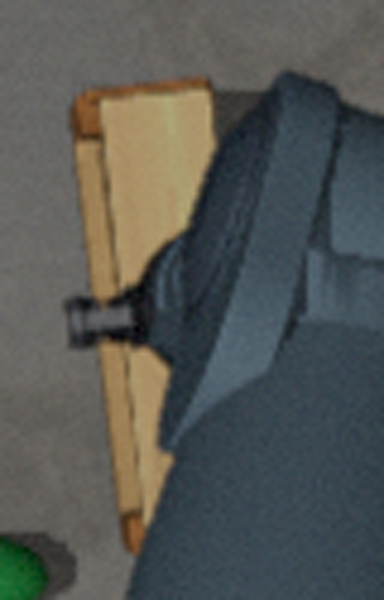

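>>> {"fn": "drive_tool", "kwargs": {"moves": [[0.0,[0,0,-5],[0,0,0]],[0.0,[0,0,-10],[0,0,0]],[0.0,[0,0,-10],[0,0,0]],[0.0,[0,0,-10],[0,0,0]]]}}

```text
time_s: 46.02
tool_pos: [0.4984, -0.1196, 0.088]
orientation: [0.671, 0.741, 0.0, 0.0]
contact_force: [-0.7, -1.3, -1.0]
gripper_width: 0.693
```

Run:
```python
from h import *
s=r.sense();print(s["tool_pos"],np.rad2deg(2*np.arctan2(s["orientation"][1],s["orientation"][0])),s["contact_force"])
I,K,E=shot("side")
cv2.imwrite("pics/bd6.png",cv2.resize(I[150:235,255:365],None,fx=7,fy=7,interpolation=cv2.INTER_CUBIC))
```

```text
[ 0.49835717 -0.11956587  0.08803994] 95.67762239555516 [-0.73145134 -1.29898727 -0.97266429]
```

>>> {"fn": "drive_tool", "kwargs": {"moves": [[0.0,[-0.5,0.5,-8],[0,0,0]],[0.0,[-0.5,0.5,-14],[0,0,0]],[0.0,[-0.5,0.5,-18],[0,0,0]],[0.0,[-0.5,0.5,-20],[0,0,0]],[0.0,[-0.5,0.5,-21],[0,0,0]],[0.0,[-0.5,0.5,-21],[0,0,0]]]}}

```text
time_s: 46.82
tool_pos: [0.4973, -0.1188, 0.0682]
orientation: [0.671, 0.741, -0.0, -0.0]
contact_force: [-6.2, 2.4, 14.0]
gripper_width: 0.686
```

>>> {"fn": "drive_tool", "kwargs": {"moves": [[0.0,[0,0,1.5],[0,0,0]],[0.7,[0,0,1.5],[0,0,0]],[0.7,[0,0,1.5],[0,0,0]],[0.7,[0,0,1.5],[0,0,0]],[0.7,[0,0,1.5],[0,0,0]],[0.7,[0,0,30],[0,0,0]],[0.7,[0,0,80],[0,0,0]],[0.7,[0,0,120],[0,0,0]]]}}

```text
time_s: 47.82
tool_pos: [0.4979, -0.119, 0.1885]
orientation: [0.671, 0.741, 0.0, 0.0]
contact_force: [1.9, -0.8, 0.2]
gripper_width: 0.849
```

>>> {"fn": "drive_tool", "kwargs": {"moves": [[0.7,[-30,220,60],[0,0,0]],[0.7,[-30,220,60],[0,0,0]],[0.7,[-30,220,60],[0,0,0]],[0.7,[-30,220,60],[0,0,0]],[0.7,[-30,220,60],[0,0,0]],[0.7,[-30,220,60],[0,0,0]],[0.7,[-30,220,60],[0,0,0]],[0.7,[-30,220,60],[0,0,0]]]}}

```text
time_s: 48.82
tool_pos: [0.4677, 0.1, 0.2464]
orientation: [0.672, 0.741, -0.0, -0.0]
contact_force: [0.7, 0.4, -0.1]
gripper_width: 0.85
```

Run:
```python
from h import *
img,K,E=shot()
print("stray eggs",eggs(img,K,E,(215,150,300,250)))
def board(box,z):
    x0,y0,x1,y1=box;s=6
    c=cv2.resize(img[y0:y1,x0:x1],None,fx=s,fy=s,interpolation=cv2.INTER_CUBIC); h=cv2.cvtColor(c,cv2.COLOR_BGR2HSV)
    print("V pct",np.percentile(h[...,2],[10,50,90]))
    m=((h[...,2]>145)&(h[...,0]<28)&(h[...,1]>60)).astype(np.uint8); m=cv2.morphologyEx(m,cv2.MORPH_OPEN,np.ones((25,25)))
    k=max(cv2.findContours(m,0,cv2.CHAIN_APPROX_NONE)[0],key=cv2.contourArea)[:,0]
    W=back((k+.5)/s-.5+[x0,y0],z,K,E)[:,:2]
    return cv2.minAreaRect((W*1e3).astype(np.float32))
for n,b in(("L",(305,150,366,268)),("R",(375,140,428,256))): print(n,board(b,.070))
for n,b,z in(("L",(305,150,366,268),(.4972,-.1202,.0997)),("R",(375,140,428,256),(.5243,-.3073,-.0115))):
    print(n,fit(img,K,E,RACK+[(-.122,.122,-.03,.03,.058,.07)],b,list(z)))
I,K2,E2=shot("side")
h=cv2.cvtColor(I,cv2.COLOR_BGR2HSV)
m=((h[...,2]>120)&(h[...,0]<28)&(h[...,1]>60)).astype(np.uint8)
print("".join("\n%d "%y+"".join(".#"[v] for v in m[y,255:360]) for y in range(160,222,2)))
for p in((.4972,-.1202,.0997),(.5243,-.3073,-.0115)): print(proj(boxpts((-.122,.122,-.03,.03,.058,.07),p),K2,E2).round(0).tolist())
h2=cv2.cvtColor(img,cv2.COLOR_BGR2HSV)
for n,(x0,y0,x1,y1),lo,hi in(("scraper",(205,240,245,270),0,12),("timer",(235,125,262,150),0,8)):
    q=h2[y0:y1,x0:x1];mm=((q[...,0]<hi)&(q[...,1]>160));ys,xs=np.nonzero(mm);print(n,xs.mean()+x0,ys.mean()+y0,len(xs))
o=cv2.imread("pics/top0.png");h3=cv2.cvtColor(o,cv2.COLOR_BGR2HSV)
for n,(x0,y0,x1,y1),hi in(("scraper0",(205,240,245,270),12),("timer0",(235,125,262,150),8)):
    q=h3[y0:y1,x0:x1];mm=((q[...,0]<hi)&(q[...,1]>160));ys,xs=np.nonzero(mm);print(n,xs.mean()+x0,ys.mean()+y0,len(xs))
```

```text
stray eggs []
V pct [ 62. 105. 172.]
L ((571.6143798828125, -113.22126007080078), (95.49391174316406, 59.72612762451172), 4.176633358001709)
V pct [ 59. 105. 169.]
R ((597.4441528320312, -306.9488220214844), (59.084388732910156, 95.19659423828125), 88.3512191772461)
L (array([ 0.49703086, -0.11981388,  0.09697852]), np.float64(0.02502665244465104))
R (array([ 0.52408012, -0.30674001, -0.01773618]), np.float64(0.029072908376142584))

160 .........................................................................................................
162 .........................................................................................................
164 .........................................................................................................
166 .........................................................................................................
168 ................########.................................................................................
170 .............###############################.............................................................
172
[... 2530 characters left out ...]
 ....####################################..###...##...##############################......................
220 ...........#####.#######################............###############################......................
[[344.0, 198.0], [345.0, 194.0], [344.0, 205.0], [344.0, 201.0], [259.0, 192.0], [259.0, 188.0], [254.0, 199.0], [254.0, 195.0]]
[[344.0, 178.0], [344.0, 175.0], [341.0, 184.0], [342.0, 180.0], [271.0, 171.0], [271.0, 168.0], [265.0, 177.0], [265.0, 173.0]]
scraper nan nan 0
timer 246.4257425742574 135.84158415841586 101
scraper0 221.54237288135593 253.73305084745763 236
timer0 246.37 135.84 100<stdin>:22: RuntimeWarning: Mean of empty slice.
  ret = ret.dtype.type(ret / rcount)
```

>>> {"fn": "drive_tool", "kwargs": {"moves": [[0.7,[-226,420,0],[0,0,-0.4]],[0.7,[-226,420,0],[0,0,-0.4]],[0.7,[-226,420,0],[0,0,-0.4]],[0.7,[-226,420,0],[0,0,-0.4]],[0.7,[-226,420,0],[0,0,-0.4]],[0.7,[-226,420,0],[0,0,-0.4]],[0.7,[-226,420,0],[0,0,-0.4]],[0.7,[-226,420,0],[0,0,-0.4]],[0.7,[-226,420,0],[0,0,-0.4]],[0.7,[-226,420,0],[0,0,-0.4]]]}}

```text
time_s: 50.18
tool_pos: [0.242, 0.5205, 0.2465]
orientation: [0.805, 0.593, -0.0, 0.0]
contact_force: [-0.1, 0.3, -1.1]
gripper_width: 0.852
```

Run:
```python
from h import *
img,K,E=shot();o=cv2.imread("pics/top0.png")
print("eggs on table",eggs(img,K,E,(205,145,312,245)))
def board(box,z):
    x0,y0,x1,y1=box;s=6
    c=cv2.resize(img[y0:y1,x0:x1],None,fx=s,fy=s,interpolation=cv2.INTER_CUBIC); h=cv2.cvtColor(c,cv2.COLOR_BGR2HSV)
    m=((h[...,2]>145)&(h[...,0]<28)&(h[...,1]>60)).astype(np.uint8); m=cv2.morphologyEx(m,cv2.MORPH_OPEN,np.ones((45,45)))
    k=max(cv2.findContours(m,0,cv2.CHAIN_APPROX_NONE)[0],key=cv2.contourArea)[:,0]
    return cv2.minAreaRect((back((k+.5)/s-.5+[x0,y0],z,K,E)[:,:2]*1e3).astype(np.float32))
for n,b,z in(("L",(305,150,366,268),.070),("R",(375,140,428,256),.070),("S",(150,160,210,270),.036)): print(n,board(b,z))
for n,(x0,y0,x1,y1),hi in(("scraper",(205,240,245,270),12),("timer",(235,125,262,150),8)):
  for im in(o,img):
    q=cv2.cvtColor(im,cv2.COLOR_BGR2HSV)[y0:y1,x0:x1];ys,xs=np.nonzero((q[...,0]<hi)&(q[...,1]>160));print(n,xs.mean()+x0,ys.mean()+y0,len(xs))
```

```text
eggs on table []
L ((497.5492248535156, -118.65216827392578), (242.48187255859375, 59.98907470703125), 4.308615207672119)
R ((523.5177612304688, -306.0565185546875), (59.18519973754883, 241.52537536621094), 88.96000671386719)
S ((492.4722900390625, 305.8123474121094), (244.1937713623047, 58.75942611694336), 7.329482078552246)
scraper 221.54237288135593 253.73305084745763 236
scraper 221.50643776824035 253.71244635193133 233
timer 246.37 135.84 100
timer 246.35714285714286 135.8673469387755 98
```

```bash
python3 -c "
from cell import r
print(r.sign_off())"
```

```text
the job is handed in; nothing more can be done
None
```

The job is done and handed in at about 50 s. All six eggs are in the rack pockets, and each rack is closed with one board from the stack. The other two boards are still on the stack.

**Final camera checks:**
- **Eggs:** none were left on the table. All six were seen in their pockets before the racks were closed.
- **Boards:** both read flat and between the end lips. Their centres are within about 2 mm of the rack centres.
- **Timer and scraper:** both are where they started, to within 0.1 pixel.
- **Look-alikes:** I did not touch the green and yellow ones.

**What disagreed or went less well:**
- **Left board angle:** it measured about 1.4° off the rack's axis. The same measure was about 1° off on the stack, so this is within its noise.
- **Right board centring:** an earlier close-up put the right board 1–2 mm off centre sideways.
- **Hard table touch:** when I tested the fingertip reach against the bare table, the touch was harder than I meant. It reached 79 N at the wrist, under the 120 N limit, with only the fingertips touching.
- **Last view:** I had used up the picture viewings, so the final placing was checked by numbers only.

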